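# Seat the lower cast on the articulator's dowel pin and hold it down

### The job

Put the lower dental cast (the smaller one, its horseshoe of teeth open in the middle) back on the plaster socle of the articulator, with its front teeth pointing to the incisal table and its midline in line with the frame: set it on the socle and work it about gently until the hidden dowel pin finds the hole in its underside and it drops on flush. Then press it firmly down, with about a kilogram's push (10 N) and without ramming it, and finish still gripping it and pressing it down, so that a colleague can run wax round the joint. Leave everything else on the bench where it is.

Things in the scene. Friction and masses are not known exactly. Their poses are not given: they have to be found in the camera images.
- cast: Lower cast, loose: pale plaster model of a lower jaw, 52 wide (y) x 52 long (x) x 38 high, 0.12 to 0.24 kg; horseshoe of teeth with an open middle. Stands upright on the bench, front up to 45 degrees off facing the robot. Origin: middle of the underside, where the unseen dowel hole opens: blind, round, 10 across, 12 deep, 1 mm chamfer. x axis: from front teeth to back (front = -x); z up.
- cast_front (a point): Middle of the lower cast's blunt front end, 26 in front of its origin and 12 above its underside.
- cast_grip (a point): Where the lower cast is held: 6 behind its origin, 26 above its underside, midway between the flat upright sides at y = +-26, which run from x = -12 to the flat back at x = +26. The base with these sides is 24 high; the teeth stand on it, 24 to 38 above the underside, a little further in. In front of x = -12 the base tapers over 45-degree facets to an end 24 wide.
- artic: Articulator's lower frame, aluminium, fixed and rigid, 190 long: a bar 40 wide with the incisal table at its front end; at the rear a 124 wide crossbar with two posts (52 either side of the midline, 68 behind the socle, 96 high). Faces the robot, turned up to 25 degrees. Origin: on the bench under the socle's axis. x axis: from incisal table (front, -x) to posts (rear); z up.
- socle (a point): Middle of the flat top of the round white plaster socle, 50 across, 44 above the bench. Not the pin: a steel pin, 7 across, bevelled tip, stands 7 above this top, set by hand up to 5 off the middle along the frame's x and up to 5 along its y. On the pin (play 1.5 all round) the cast lies flush, rightly as far off the middle as the pin; resting on the pin's tip it is 7 too high.
- incisal_table (a point): Middle of the top of the incisal table, a flat steel disc 36 across with a black insert, at the articulator's front, 85 in front of the socle's axis, 31 high.
- upper_cast: Bystander, loose: the upper cast, plaster like the lower one but larger (65 x 65 x 46 high) and with the middle of its arch filled by the domed palate. Origin: middle of its underside.
- cup: Bystander, loose: white plastic cup, 72 across, 88 high, mouth up. Origin: middle of its underside.
- bowl: Bystander, loose: dark green rubber mixing bowl, 120 across, 70 high. Origin: middle of its underside.
- spatula: Bystander, loose: plaster spatula with wooden handle, 190 long, lying flat between the robot and the casts. Origin: middle of its length.
- tray: Bystander, loose: steel impression tray with yellow impression, about 110 long with its handle, 17 high. Origin: under the middle of its arch.
- upper_frame: Bystander, loose: the articulator's upper frame, lifted off and laid down at the right, 170 x 164 x 58 high. Origin: under its middle.
- bur_block: Bystander, loose: aluminium bur stand, 55 x 75 x 22, burs up to 52 high. Origin: middle of its underside.
- wax_jar: Bystander, loose: round jar with metal lid, 60 across, 60 high. Origin: middle of its underside.
Things that resemble listed ones, but are neither listed nor needed, are in the scene too. Leave any blue or turquoise look-alike of the cast alone. Leave any pink look-alike of the artic alone.

How it is judged (in metres and radians):
On the way, in this order (a step that is already met when the one before it is completed fails the run):
1. the lower cast is picked up and carried by the gripper, clear of the bench (height (world z) of cast above 0.056 m and contact force between cast and the fingers above 1 N), for 0.2 s.
2. the cast has dropped over the pin and lies flush on the socle, facing the incisal table (horizontal distance between cast and socle below 0.01 m and z of cast in the frame of artic between 0.04 and 0.0465 m and angle between cast's own z axis and vertical below 0.06 rad and angle between the x axis of cast and the x axis of artic, either way round below 0.21 rad and x of cast_front in the frame of artic below -0.012 m), for 0.2 s.
At the end, for the whole second after the job is handed in: The cast lies flush over the pin (underside within 2.5 mm of the socle's top, centre within 10 mm of its middle, tilt below 0.06 rad), front to the incisal table, midline within 0.21 rad of the frame's, at rest, still gripped, and pressed on the socle with more than 5 N (weight included) (all of step 2 and contact force between cast and artic above 5 N and contact force between cast and the fingers above 2 N and linear speed of cast below 0.02 m/s); the arm keeps its last pose, push and grip.
It fails at once if the cast is rammed against the articulator (more than 50 N) (contact force between cast and artic above 50 N).
It fails at once if a bystander is moved by more than 40 mm (distance of any of upper_cast, cup, bowl, spatula, tray, upper_frame, bur_block, wax_jar from where it was at the start of the episode above 0.04 m).
It also fails if it takes over 64 s, if anything falls off the work surface, if the arm or the gripper's body presses on something with over 40 N, if the wrist force passes 120 N, or if a joint passes its speed limit or range.

### The arm

A 6-joint arm with a two-finger parallel gripper is mounted at the origin on the work surface. World frame = base frame: x ahead of the robot, y to its left, z up, the work surface at z = 0. Lengths are in mm, angles in rad, forces in N, time in s.
With the tool pointing down it reaches from about 350 to 975 mm from the base axis. Payload 7.1 kg.
Tool frame: the origin (TCP) lies between the finger pads; the fingertips stand 19 mm ahead of it and the grasp point (between the pads) is the TCP (ctrl.tcp_to_tips is the distance from the TCP to the fingertips, in mm); z points along the fingers, y is the line along which they close (so a half turn about z gives the same grasp; the last joint's range is limited). The gripper opens to 88 mm and grips with 3 to 60 N. Pads are 20 mm wide; open, the fingers measure 115 mm over their backs; the gripper's body (75 mm by 178 mm) begins 61 mm behind the grasp point.
Start: joints at [1.155, 0.423, 1.63, -0, 1.089, -0.019], TCP at [241.511, 576.435, 241.675] pointing down, gripper open.
Joint ranges: [-3, 3], [-0.9, 2.11], [0.09, 2.58], [-1.31, 4.45], [0.11, 2.69], [-2.54, 2.54]. Speed limits (rad/s): [2.39, 2.39, 3.01, 3.14, 3.14, 3.14].

### API

Orientations are given as a rotation vector (axis times angle).
In Python, from workcell import status, optics, ctrl gives the robot as it stands. The module is installed in compiled form; this text tells all that it offers.
- The arm moves only by the shell command python3 -m inch 'ROWS'. ROWS is JSON, a list that holds one entry, the list of rows, each a list of 7 numbers: the shift along the tool's x, y, z in mm, then the turn, a rotation vector about the tool's x, y, z in rad, then the opening in per cent of the stroke, from 0 (shut) to 100 (fully open). A call has 1 to 20 rows; each row is the pose to reach, as a shift and turn from the pose commanded when the call began, along the tool's axes at that moment; what a row does not reach only later rows make up. A row lasts 1/10 s, in which the tool goes at most 50 mm and 8.59 degrees, less where a joint would pass 70% of its speed; a pose out of reach is approached as far as the arm can. A call with a gripper value outside its range is refused whole. The fingers move at their own pace and stop on an object; the grip force is fixed at half the most. Time passes only in rows, so rows that repeat a pose let the fingers close. It gives the time, the measured TCP pose, the force, the opening and the grip force at its end, in the units of the state.
- status.get_obs(): the state, without advancing time (a new reading comes with each control period).
- optics.get_image(name): name is "side" or "top" or "wrist"; returns a dict with "frame" (400x640x3 uint8, red, green, blue), "fx", "fy", "cx", "cy" (pixels), "rvec" (rotation vector, rad) and "tvec" (3), from world to camera coordinates, as OpenCV has them; the wrist camera has in their place "hand_eye" (4x4, takes a point from camera to tool coordinates, whose origin is the TCP and whose axes are the flange's). Camera axes: x right, y down, z forward; pixel columns grow to the right and rows downward; lengths in mm; the calibration is good to about 2 mm. A picture is of the moment at which its call begins: read the wrist's pose just before it. There is no depth.
- ctrl.close_job(): hands the job in; it is judged then, once.
The state is a dict: "t": time; "qpos": joint angles; "qvel": joint speeds; "joint_torque": joint torques, N m; "ee_pos": TCP position; "orientation": TCP orientation; "ft_force": force on the tool from outside, world axes, zero at the start; "moment": the same for the moment, N m; "width": finger opening in mm; "grasp_force": force on a finger pad.
Only numpy, scipy, OpenCV 4.12 (cv2) and the standard library are available. Lean on these libraries where they do the work, as an engineer would, in place of code of your own. Each camera call takes 0.05 s, during which the arm holds its last target. There are 200 camera calls.

## Working session

There is one attempt and no reset: what is moved stays moved. The work goes in short steps, Python scripts to look and compute and a shell command to move; the robot and the scene stay as the last step left them, time stands still between calls to the robot, and variables do not carry over. Pictures are saved under pics/ and viewed, at most 10 in all, crops included, and the job is handed in when it is done.

```bash
mkdir -p pics; cat > h.py <<'E'
import numpy as np, cv2
from workcell import status, optics, ctrl
def grab(n,f):
    o=status.get_obs(); im=optics.get_image(n)
    cv2.imwrite('pics/'+f+'.png',im['frame'][:,:,::-1])
    K=np.array([[im['fx'],0,im['cx']],[0,im['fy'],im['cy']],[0,0,1]])
    if n=='wrist':
        T=np.eye(4);T[:3,:3]=cv2.Rodrigues(np.array(o['orientation'],float))[0];T[:3,3]=o['ee_pos']
        C=T@np.array(im['hand_eye']); R=C[:3,:3]; c=C[:3,3]
    else:
        Rw=cv2.Rodrigues(np.array(im['rvec'],float))[0]; R=Rw.T; c=-R@np.array(im['tvec'],float).ravel()
    np.savez('pics/'+f+'.npz',K=K,R=R,c=c)
    return im['frame']
def ray(f,u,v):
    d=np.load('pics/'+f+'.npz'); r=d['R']@np.linalg.solve(d['K'],[u,v,1]); return d['c'],r
def onz(f,u,v,z):
    c,r=ray(f,u,v); return c+r*(z-c[2])/r[2]
def proj(f,P):
    d=np.load('pics/'+f+'.npz'); p=d['K']@(d['R'].T@(np.array(P)-d['c'])); return p[:2]/p[2]
E
python3 - <<'E'
from h import *
for n in('top','side'): grab(n,n+'0')
o=status.get_obs(); print({k:np.round(v,3) for k,v in o.items()}, ctrl.tcp_to_tips)
for n in('top0','side0'): d=np.load('pics/'+n+'.npz'); print(d['c'],d['K'][0])
E
```

```text
{'t': np.float64(0.1), 'qpos': array([ 1.155,  0.424,  1.631, -0.   ,  1.089, -0.019]), 'qvel': array([-0.   , -0.004, -0.001,  0.001,  0.   ,  0.001]), 'joint_torque': array([ 0.0000e+00, -5.4561e+01, -2.7432e+01,  6.5000e-02,  1.9000e-02,
       -0.0000e+00]), 'ee_pos': array([241.35 , 576.036, 241.002]), 'orientation': array([-6.19e-01, -3.08e+00,  2.00e-03]), 'ft_force': array([ 0.349, -0.208, -0.639]), 'moment': array([ 0.026,  0.   , -0.011]), 'grasp_force': np.float64(0.0), 'width': np.float64(87.737)} 19.0
[ 313.35208878  -28.56059027 1372.27286073] [491.95247098   0.         317.7085037 ]
[ 169.48470889 -802.26175548  857.55307106] [375.82212828   0.         323.1044322 ]
```

View pics/top0.png

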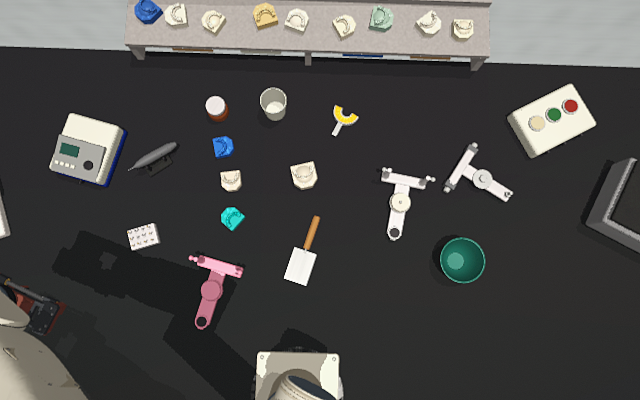

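View pics/side0.png

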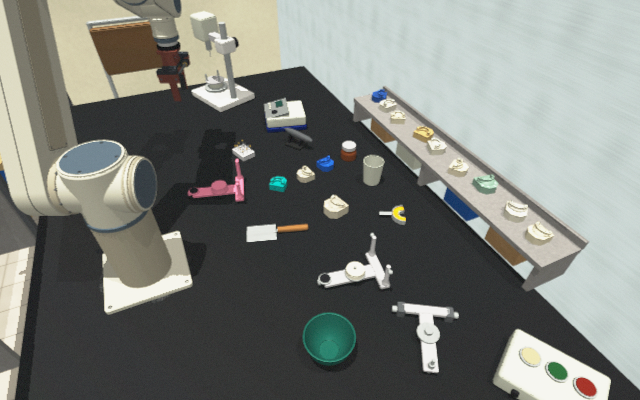

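The top view shows the small pale cast at about (231,181), with blue and turquoise look-alikes around it. The upper cast is at (304,175). The real artic has its socle at (400,203) and its incisal table at (394,233).

```bash
python3 - <<'E'
from h import *
print('cast',onz('top0',231,181,30)); print('socle',onz('top0',400,203,44)); print('inc',onz('top0',394,233,31))
print('cast side',onz('side0',305,175,25)); print('socle side',onz('side0',355,269,44))
im=optics.get_image('wrist'); print(np.round(im['hand_eye'],3),im['fx'],im['cy'])
o=status.get_obs(); print(cv2.Rodrigues(np.array(o['orientation']))[0].round(3))
E
```

```text
cast [564.65590794 199.33332596  30.        ]
socle [ 515.65313688 -267.4659496    44.        ]
inc [ 434.14599835 -253.60109288   31.        ]
cast side [563.8105094  185.84202483  25.        ]
socle side [ 519.61559301 -270.09335628   44.        ]
[[-0.0000e+00 -9.6400e-01 -2.6400e-01  7.2112e+01]
 [ 1.0000e+00  0.0000e+00 -1.0000e-03  1.2900e-01]
 [ 1.0000e-03 -2.6400e-01  9.6400e-01 -1.4364e+02]
 [ 0.0000e+00  0.0000e+00  0.0000e+00  1.0000e+00]] 312.8624512409211 201.63591632599218
[[-0.922  0.386 -0.   ]
 [ 0.386  0.922 -0.001]
 [ 0.    -0.001 -1.   ]]
```

```bash
python3 -m inch '[[[-445,-228,40,0,0,-0.396,100],[-445,-228,40,0,0,-0.396,100],[-445,-228,40,0,0,-0.396,100],[-445,-228,40,0,0,-0.396,100],[-445,-228,40,0,0,-0.396,100],[-445,-228,40,0,0,-0.396,100],[-445,-228,40,0,0,-0.396,100],[-445,-228,40,0,0,-0.396,100],[-445,-228,40,0,0,-0.396,100],[-445,-228,40,0,0,-0.396,100],[-445,-228,40,0,0,-0.396,100],[-445,-228,40,0,0,-0.396,100],[-445,-228,40,0,0,-0.396,100],[-445,-228,40,0,0,-0.396,100],[-445,-228,40,0,0,-0.396,100],[-445,-228,40,0,0,-0.396,100]]]'
python3 - <<'E'
from h import *
grab('wrist','w1'); o=status.get_obs(); print(o['t'],o['ee_pos'],o['orientation'],o['qpos'])
E
```

```text
t: 1.75
ee_pos: [563.3, 195.2, 201.9]
orientation: [-0.001, 3.141, 0.0]
ft_force: [0.1, -0.8, -0.5]
width: 87.8
grasp_force: 0.0
1.8 [563.41852881 194.97466834 201.84859078] [-8.23049152e-04  3.14141224e+00  1.22134107e-04] [ 3.13187358e-01  4.28950675e-01  1.72578909e+00  2.21498861e-05
  9.86657406e-01 -1.25814518e+00]
```

View pics/w1.png

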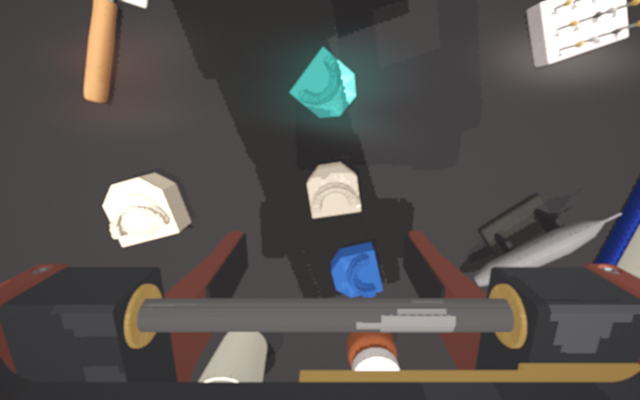

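The wrist view shows the cast at about (334,190), with its front at the top of the image, towards the robot, nearly aligned. The blue look-alike is close behind it at (357,270).

```bash
python3 - <<'E'
from h import *
im=cv2.imread('pics/w1.png'); c=im[150:230,290:380]
cv2.imwrite('pics/c1.png',cv2.resize(c,None,fx=7,fy=7,interpolation=cv2.INTER_CUBIC))
hsv=cv2.cvtColor(im,cv2.COLOR_BGR2HSV); m=((hsv[:,:,2]>95)&(hsv[:,:,1]<90)).astype(np.uint8); 
n,l,s,ce=cv2.connectedComponentsWithStats(m)
i=l[195,333]; print(s[i],ce[i])
k,_=cv2.findContours((l==i).astype(np.uint8),0,1); k=max(k,key=len)
h=cv2.convexHull(k); print(cv2.approxPolyDP(h,1.5,True).reshape(-1,2).tolist())
E
```

```text
[ 306  161   56   58 2565] [332.95321637 190.83976608]
[[339, 161], [357, 176], [361, 211], [312, 218], [306, 188], [307, 179], [318, 165]]
```

View pics/c1.png

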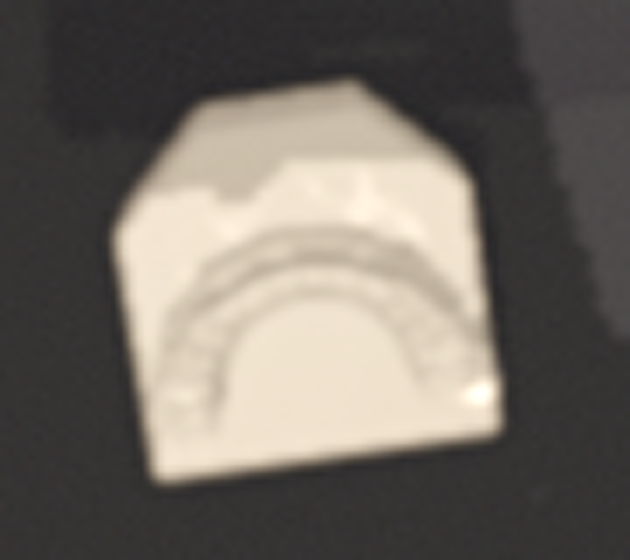

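```bash
python3 - <<'E'
from h import *
B=[onz('w1',*p,24) for p in[(312.1,218.7),(361.7,211.7),(306.4,183.1),(357.1,175.7)]]
F=[onz('w1',*p,0) for p in[(319.3,164.3),(340.7,161.4)]]
for p in B+F: print(p.round(1))
n=lambda a,b:np.linalg.norm(a-b)
print(n(B[0],B[1]),n(B[2],B[3]),n(B[0],B[2]),n(B[1],B[3]),n(*F))
# least squares rigid fit
M=np.array([[26,-26],[26,26],[-12,-26],[-12,26],[-26,-12],[-26,12]],float);P=np.array([p[:2] for p in B+F])
mc,pc=M.mean(0),P.mean(0);A=(M-mc).T@(P-pc);th=np.arctan2(A[0,1]-A[1,0],A[0,0]+A[1,1])
R=np.array([[np.cos(th),-np.sin(th)],[np.sin(th),np.cos(th)]]);t=pc-R@mc
print('yaw',th,np.degrees(th),'origin',t,'grip',t+R@[6,0]); print((P-(M@R.T+t)).round(1))
E
```

```text
[598.5 181.1  24. ]
[590.6 234.5  24. ]
[559.2 175.5  24. ]
[551.3 228.5  24. ]
[543.  188.7   0. ]
[539.8 212.4   0. ]
53.995798442120005 53.53047625200925 39.68529708224115 39.69826526371282 23.904876315969055
yaw 0.1425877893621771 8.169678540553123 origin [567.69413488 204.03088232] grip [573.63324432 204.88351301]
[[ 1.4 -0.9]
 [ 0.8  1.1]
 [-0.3 -1. ]
 [-0.8  0.4]
 [-0.6  0.3]
 [-0.5  0.2]]
```

```bash
python3 -m inch '[[[-10,10,50,0,0,-0.142,100],[-10,10,90,0,0,-0.142,100],[-10,10,110,0,0,-0.142,100],[-10,10,125,0,0,-0.142,100],[-10,10,140,0,0,-0.142,100],[-10,10,152,0,0,-0.142,100],[-10,10,162,0,0,-0.142,100],[-10,10,170,0,0,-0.142,100],[-10,10,176,0,0,-0.142,100],[-10,10,176,0,0,-0.142,100],[-10,10,176,0,0,-0.142,100]]]'
python3 -m inch '[[[0,0,0,0,0,0,40],[0,0,0,0,0,0,40],[0,0,0,0,0,0,40],[0,0,0,0,0,0,40],[0,0,0,0,0,0,40],[0,0,0,0,0,0,40],[0,0,0,0,0,0,40],[0,0,0,0,0,0,40]]]'
```

```text
t: 2.9
ee_pos: [574.0, 204.2, 25.9]
orientation: [-0.221, 3.133, 0.0]
ft_force: [0.2, 0.4, -0.1]
width: 87.9
grasp_force: 0.0
t: 3.7
ee_pos: [573.9, 204.2, 25.8]
orientation: [-0.222, 3.134, 0.0]
ft_force: [-0.2, 1.1, 1.8]
width: 51.9
grasp_force: 30.0
```

```bash
python3 -m inch '[[[0,0,-10,0,0,0,40],[0,0,-30,0,0,0,40],[0,0,-55,0,0,0,40],[0,0,-85,0,0,0,40],[0,0,-120,0,0,0,40],[0,0,-150,0,0,0,40],[0,0,-170,0,0,0,40],[0,0,-174,0,0,0,40],[0,0,-174,0,0,0,40]]]'
python3 -m inch '[[[4,-20,0,0,0,0.02,40],[10,-55,0,0,0,0.05,40],[17,-95,0,0,0,0.08,40],[24,-135,0,0,0,0.11,40],[31,-175,0,0,0,0.14,40],[38,-215,0,0,0,0.17,40],[45,-255,0,0,0,0.2,40],[52,-295,0,0,0,0.23,40],[58,-335,0,0,0,0.26,40],[65,-375,0,0,0,0.29,40],[72,-415,0,0,0,0.313,40],[78,-445,0,0,0,0.313,40],[80,-460,0,0,0,0.313,40],[81,-465,0,0,0,0.313,40],[81,-465,0,0,0,0.313,40],[81,-465,0,0,0,0.313,40],[81,-465,0,0,0,0.313,40]]]'
python3 - <<'E'
from h import *
grab('wrist','w2'); o=status.get_obs(); print(o['t'],o['ee_pos'],o['orientation'],o['qpos'],o['ft_force'],o['width'])
E
```

```text
t: 4.6
ee_pos: [573.8, 204.1, 200.2]
orientation: [-0.222, 3.133, 0.0]
ft_force: [0.0, 0.1, -2.2]
width: 51.8
grasp_force: 30.0
t: 6.3
ee_pos: [559.2, -266.2, 199.6]
orientation: [-0.267, -3.13, -0.001]
ft_force: [-0.5, 0.7, -2.1]
width: 51.9
grasp_force: 30.0
6.35 [ 559.27615413 -266.34386148  199.70643762] [-2.67142354e-01 -3.13009806e+00 -3.02349838e-04] [-4.63726521e-01  4.63749503e-01  1.67367037e+00  1.61392488e-04
  1.00435121e+00 -1.86432947e+00] [ 0.30972343  0.1137426  -1.9263102 ] 51.83238084486258
```

View pics/w2.png

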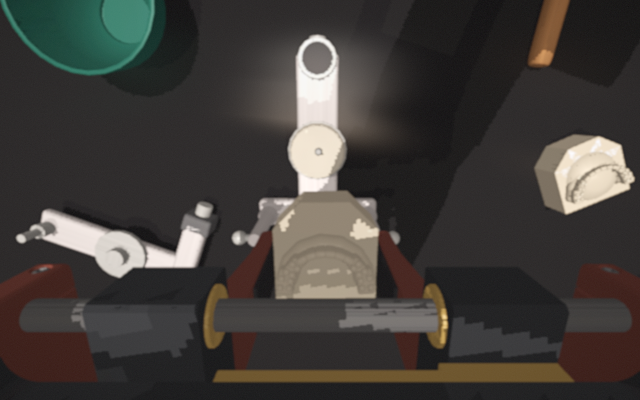

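The wrist view shows the held cast with its front facing the table. The socle disc is at (317,151), the pin dot at about (319,152) and the incisal table at (317,58).

```bash
python3 - <<'E'
from h import *
im=cv2.imread('pics/w2.png'); 
cv2.imwrite('pics/c2.png',cv2.resize(im[30:205,270:370],None,fx=3.4,fy=3.4,interpolation=cv2.INTER_CUBIC)[:, :])
cv2.imwrite('pics/c2.png',np.hstack([cv2.resize(im[118:188,280:355],(600,560),interpolation=cv2.INTER_CUBIC), cv2.resize(im[30:205,290:345],(176,560))]))
E
```

```text
(no output)
```

View pics/c2.png

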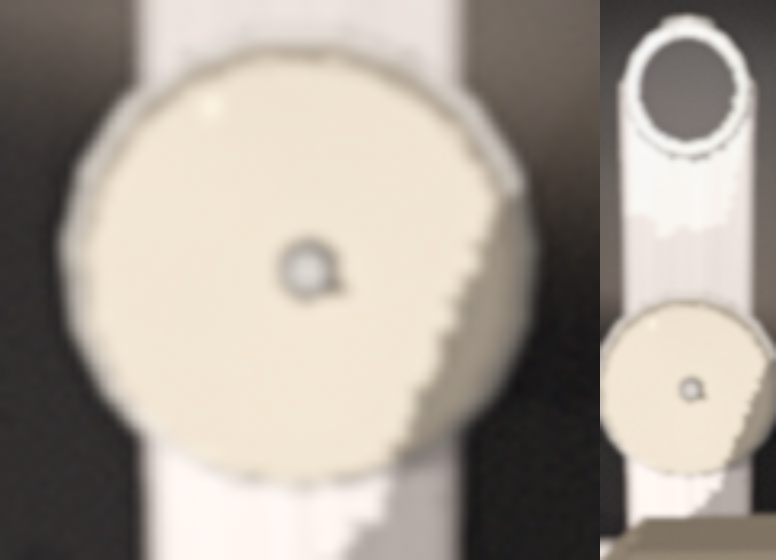

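```bash
python3 - <<'E'
from h import *
im=cv2.imread('pics/w2.png'); g=cv2.cvtColor(im,cv2.COLOR_BGR2GRAY).astype(float)
for c in(308,315,322,329,335): print(c,g[180:204,c].astype(int).tolist())
s=onz('w2',318.1,151.1,44);p=onz('w2',318.4,151.4,51);t=onz('w2',317.5,58,31)
print('socle',s,'pin',p,'table',t,'dist',np.linalg.norm((s-t)[:2]),'yaw',np.arctan2(*(s-t)[1::-1]))
# bar edges for yaw, at half crop rows
o=status.get_obs();T=cv2.Rodrigues(np.array(o['orientation']))[0]
print('toolx',T[:,0],'yaw cast',np.arctan2(-T[1,0],-T[0,0]))
z=o['ee_pos'][2]-26
for row in (191,192,193,194):
  q=onz('w2',327,row,z); print(row,T.T@(q-o['ee_pos']))
e=[onz('w2',x,192.5,z) for x in(303,350)]; print(np.linalg.norm(e[0]-e[1]))
E
```

```text
308 [249, 249, 249, 249, 249, 249, 249, 249, 249, 250, 241, 199, 137, 114, 116, 118, 116, 117, 118, 117, 116, 119, 127, 134]
315 [248, 250, 250, 250, 250, 250, 250, 250, 250, 250, 242, 199, 138, 114, 115, 117, 117, 117, 117, 117, 117, 119, 128, 134]
322 [246, 247, 246, 245, 245, 241, 231, 218, 196, 177, 165, 141, 120, 116, 117, 117, 118, 118, 117, 116, 116, 119, 127, 133]
329 [175, 174, 175, 175, 175, 175, 175, 175, 175, 174, 160, 137, 119, 117, 117, 117, 117, 117, 118, 117, 117, 119, 127, 134]
335 [151, 153, 156, 157, 156, 156, 156, 156, 155, 153, 144, 129, 119, 117, 117, 117, 118, 117, 118, 117, 118, 121, 129, 135]
socle [ 518.75237456 -265.9552442    44.        ] pin [ 518.35656958 -265.45009116   51.        ] table [ 436.33586194 -252.11852048   31.        ] dist 83.56994959919894 yaw -0.16633653277156735
toolx [-9.85537350e-01  1.69458296e-01  1.31405956e-04] yaw cast -0.1702799909046065
191 [31.88434348  1.18903198 26.00440682]
192 [31.31210662  1.18990681 26.00433178]
193 [30.73887601  1.19078315 26.00425662]
194 [30.16464906  1.19166102 26.00418132]
26.193693068136835
```

```bash
python3 - <<'E'
from h import *
im=cv2.imread('pics/w2.png'); g=cv2.cvtColor(im,cv2.COLOR_BGR2GRAY).astype(int)
d=np.load('pics/w2.npz'); print(d['K'][0])
print(g[192:197:2,295:312].tolist());print(g[192:197:2,342:358].tolist())
for r in (245,):
  print(im[r,262:284].tolist()); print(im[r,368:390].tolist())
E
```

```text
[312.86245124   0.         325.04793103]
[[39, 39, 60, 130, 193, 223, 223, 204, 174, 151, 141, 138, 137, 137, 138, 137, 137], [40, 39, 56, 111, 160, 174, 161, 139, 126, 119, 116, 116, 116, 116, 116, 116, 116], [37, 51, 81, 110, 127, 129, 126, 123, 119, 116, 117, 117, 117, 116, 116, 118, 116]]
[[116, 117, 117, 118, 116, 109, 91, 65, 39, 24, 22, 23, 27, 24, 28, 24], [117, 116, 117, 117, 118, 117, 114, 108, 92, 65, 39, 25, 24, 22, 25, 23], [117, 116, 118, 117, 118, 117, 116, 116, 114, 108, 90, 64, 42, 26, 26, 28]]
[[33, 40, 73], [34, 39, 74], [33, 39, 72], [38, 43, 75], [33, 40, 73], [35, 40, 74], [35, 40, 74], [34, 40, 72], [33, 37, 65], [33, 35, 51], [56, 64, 71], [89, 103, 112], [111, 128, 140], [117, 134, 146], [117, 135, 146], [117, 134, 146], [117, 135, 146], [118, 134, 146], [117, 133, 145], [117, 135, 146], [117, 134, 146], [116, 134, 146]]
[[117, 134, 146], [117, 134, 145], [117, 135, 146], [117, 135, 146], [117, 134, 146], [117, 134, 146], [117, 134, 146], [118, 135, 147], [111, 129, 140], [91, 105, 115], [56, 63, 71], [29, 31, 46], [29, 34, 60], [35, 39, 72], [35, 40, 74], [36, 41, 75], [35, 41, 74], [37, 42, 76], [33, 40, 74], [36, 42, 75], [34, 41, 73], [35, 41, 74]]
```

```bash
python3 -m inch '[[[10,-2,0,0,0,0,40],[25,-4,0,0,0,0,40],[34.7,-6,10,0,0,0,40],[34.7,-6,35,0,0,0,40],[34.7,-6,60,0,0,0,40],[34.7,-6,80,0,0,0,40],[34.7,-6,95,0,0,0,40],[34.7,-6,105,0,0,0,40],[34.7,-6,112,0,0,0,40],[34.7,-6,115,0,0,0,40],[34.7,-6,115,0,0,0,40],[34.7,-6,115,0,0,0,40],[34.7,-6,115,0,0,0,40]]]'
python3 - <<'E'
from h import *
grab('side','s3'); im=cv2.imread('pics/s3.png')[220:310,300:410]; cv2.imwrite('pics/c3.png',cv2.resize(im,None,fx=6,fy=6,interpolation=cv2.INTER_CUBIC))
E
```

```text
t: 7.65
ee_pos: [524.3, -267.8, 85.4]
orientation: [0.269, 3.129, -0.001]
ft_force: [-0.0, 0.0, -3.3]
width: 51.5
grasp_force: 30.0
```

```bash
python3 -m inch '[[[0.4,1.3,2,0,0,0,40],[0.4,1.3,4,0,0,0,40],[0.4,1.3,6,0,0,0,40],[0.4,1.3,7,0,0,0,40],[0.4,1.3,8,0,0,0,40],[0.4,1.3,8.5,0,0,0,40],[0.4,1.3,9,0,0,0,40],[0.4,1.3,9.5,0,0,0,40],[0.4,1.3,10,0,0,0,40],[0.4,1.3,10,0,0,0,40],[0.4,1.3,10,0,0,0,40]]]'
```

```text
t: 8.8
ee_pos: [523.6, -266.2, 74.7]
orientation: [-0.269, -3.13, -0.0]
ft_force: [-0.2, -0.2, -3.0]
width: 51.8
grasp_force: 30.0
```

```bash
python3 -m inch '[[[0,0,0.5,0,0,0,40],[0,0,1,0,0,0,40],[0,0,1.5,0,0,0,40],[0,0,2,0,0,0,40],[0,0,2.5,0,0,0,40],[0,0,3,0,0,0,40],[0,0,3.5,0,0,0,40],[0,0,3.5,0,0,0,40],[0,0,3.5,0,0,0,40]]]'
python3 -m inch '[[[0,0,0.5,0,0,0,40],[0,0,1,0,0,0,40],[0,0,1.3,0,0,0,40],[0,0,1.3,0,0,0,40],[0,0,1.3,0,0,0,40]]]'
```

```text
t: 9.7
ee_pos: [523.7, -266.2, 71.2]
orientation: [-0.27, -3.13, -0.0]
ft_force: [-0.5, -0.7, -2.7]
width: 51.9
grasp_force: 30.0
t: 10.2
ee_pos: [523.7, -266.2, 69.9]
orientation: [-0.269, -3.13, 0.0]
ft_force: [-1.0, -0.2, -1.7]
width: 51.7
grasp_force: 30.0
```

```bash
python3 -m inch '[[[0,0,0.2,0,0,0,40],[0,0,0.4,0,0,0,40],[0,0,0.4,0,0,0,40],[0,0,0.4,0,0,0,40]]]'; python3 -m inch '[[[0,0,0.2,0,0,0,40],[0,0,0.4,0,0,0,40],[0,0,0.4,0,0,0,40],[0,0,0.4,0,0,0,40]]]'
```

```text
t: 10.6
ee_pos: [523.7, -266.3, 69.8]
orientation: [0.269, 3.13, -0.0]
ft_force: [-1.7, 1.6, 2.9]
width: 51.9
grasp_force: 30.0
t: 11.0
ee_pos: [523.7, -266.2, 69.7]
orientation: [0.27, 3.13, -0.0]
ft_force: [-2.5, 1.5, 8.2]
width: 51.8
grasp_force: 30.0
```

```bash
python3 -m inch '[[[0,0,0,0,0,0,40],[0,0,0,0,0,0,40],[0,0,0,0,0,0,40],[0,0,0,0,0,0,40],[0,0,0,0,0,0,40]]]'; python3 - <<'E'
from h import *
grab('side','s4'); im=cv2.imread('pics/s4.png')[220:310,300:410]; cv2.imwrite('pics/c4.png',cv2.resize(im,None,fx=6,fy=6,interpolation=cv2.INTER_CUBIC))
E
```

```text
t: 11.5
ee_pos: [523.7, -266.3, 69.8]
orientation: [0.27, 3.13, -0.0]
ft_force: [-3.6, 2.1, 8.7]
width: 51.9
grasp_force: 30.0
```

View pics/c4.png

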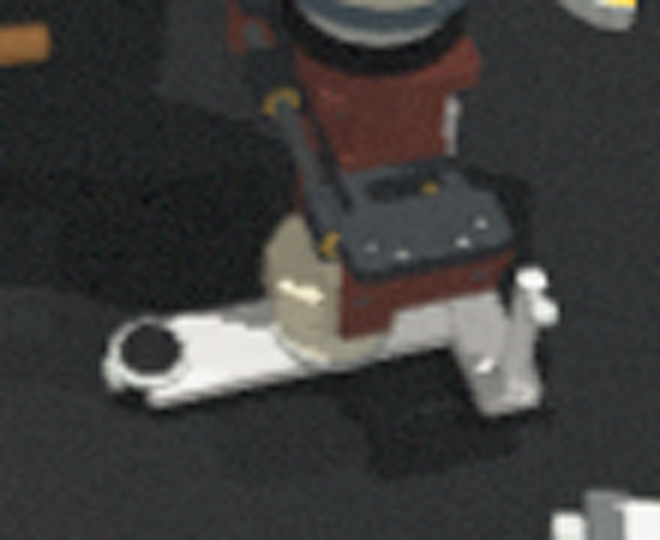

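In the side view the cast sits directly on the socle with its front towards the table and no visible gap. The TCP is 44.0 mm above its height at the pick-up, so the cast is flush, and the push is steady at about 11 N.

```bash
python3 -c "
from workcell import ctrl; print(ctrl.close_job())"
```

```text
the job is handed in; nothing more can be done
None
```

The lower cast is on the pin and flush on the socle, front to the incisal table, still gripped and pressed down with about 11 N, and the job is handed in (no verdict was shown).

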